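# Load the pickling pan and put it back on the hot ring

### The arm

A 7-joint arm with a two-finger parallel gripper is mounted at the origin on the work surface. World frame = base frame: x ahead of the robot, y to its left, z up, the work surface at z = 0. Lengths are in mm, angles in rad, forces in N, time in s.
With the tool pointing down it reaches from about 400 to 875 mm from the base axis. Payload 4.4 kg.
Tool frame: the origin (TCP) lies at the very end of the fingers, on their centre line; the grasp point (between the pads) lies 19 mm behind it; z points along the fingers, y is the line along which they close (so a half turn about z gives the same grasp; the last joint's range is limited). The gripper opens to 85 mm and grips with 20 to 120 N. Pads are 22 mm wide; open, the fingers measure 114 mm over their backs; the gripper's body (76 mm by 85 mm) begins 54 mm behind the grasp point. The pads swing forward as they close: fully open they stand 13 mm farther back than shut.
Start: joints at [1.166, 0.628, 0.038, 1.517, -0.027, 0.996, -0.02], TCP at [216.059, -613.055, 231.313] pointing down, gripper open.
Joint ranges: [-3.06, 3.06], [-0.37, 2.12], [-1.25, 1.32], [0.18, 2.47], [-1.1, 4.24], [0.23, 1.98], [-2.94, 2.94]. Speed limits (rad/s): [2.57, 2.57, 3.14, 3.14, 3.14, 3.14, 3.14].

### API

Orientations are given as [roll, pitch, yaw] about the fixed x, y, z axes, in that order (R = Rz(yaw) Ry(pitch) Rx(roll)).
In Python, from cell import status, get_image, ctrl, models gives the robot as it stands.
- The arm moves only by the shell command python3 -m handwheel 'ROWS' [OPENING]. ROWS is JSON, a list of rows, each an object with "delta_pos": the shift along the world's x, y, z in cm, a list of three; "yaw": the turn about the world's z in rad. A call has 1 to 10 rows; each row shifts and turns the commanded pose from where the row before left it; what a row does not reach is not made up. A row lasts 1/12 s, in which the tool goes at most 41.7 mm and 7.16 degrees, less where a joint would pass 70% of its speed; a pose out of reach is approached as far as the arm can. A call is refused whole if a number of a shift passes 4.17 or a number of a turn 0.125, either way. A call with a gripper value outside its range is refused whole. OPENING is the opening, from -1 (shut) to 1 (fully open), set as the call begins (- or left out, the last holds). The fingers move at their own pace and stop on an object; the grip force is fixed at half the most. Time passes only in rows, so rows that do not move let the fingers close. It gives the time, the measured TCP pose, the force, the opening and the grip force at its end, in the units of the state.
- status.read_state(): the state, without advancing time (a new reading comes with each control period).
- get_image(name): name is "side" or "top" or "wrist"; returns a dict with "color" (384x512x3 uint8, red, green, blue), "z_map" (384x512 float32, mm along the optical axis (not along the pixel's ray), 0 where there is no reading), "fx", "fy", "cx", "cy" (pixels), "k1" (the pictures are not rectified: a ray, as slopes to the right and down, at radius r is drawn at 1 + k1 r^2 times it, then the intrinsics apply), "position" and "rotation" of the camera in the world; the wrist camera has in their place "hand_eye" (4x4, takes a point from camera to tool coordinates, whose origin is the TCP and whose axes are the flange's). Camera axes: x right, y up, looking along -z (the intrinsics and any distortion apply to the point x, -y, -z); pixel columns grow to the right and rows downward; lengths in mm; the calibration is good to about 2 mm. A picture is of the moment at which its call begins: read the wrist's pose just before it.
- ctrl.finish_job(): hands the job in; it is judged then, once.
Trained networks look in a picture, given as the dict that the camera call returned (one of the last four; its "shot" number tells which), for a name from the list of things; names that differ only in an ending like _2 or _b are one class to them, and where a whole thing is asked for, a point or a joint stands for the part that bears it (a point fixed in the world has none). Each returns a list of dicts, best first, with "score" (0 to 1); they miss things now and then, are a little off and sometimes report something else, mostly with a low value. They report only what shows in the picture. A call takes as long as a camera call.
- models.boxes_of(picture, name): "rect" ([left, top, right, bottom] in pixels, round what is visible of it).
The state is a dict: "clock": time; "qpos": joint angles; "qd": joint speeds; "tau": joint torques, N m; "eef_pos": TCP position; "tool_rot": TCP orientation; "force": force on the tool from outside, world axes, zero at the start; "torque": the same for the moment, N m; "width": finger opening in mm; "gripper_force": force on a finger pad.
Only numpy, scipy, OpenCV 4.12 (cv2) and the standard library are available. Lean on these libraries where they do the work, as an engineer would, in place of code of your own. Each camera call takes 0.05 s, during which the arm holds its last target. There are 200 camera calls.

### The job

The pickling pan stands empty on the plate's red hot ring: push the red mushroom stop fully down so it latches, slide the pan across the plate to the centre of the white ring without lifting it, and there put every brass casting from the board into it. With the stop still down, slide the loaded pan back to the centre of the red ring, again without lifting it, then twist the mushroom clockwise until it is fully up again. Leave the other tools and dishes on the bench where they are.

Things in the scene. Friction and masses are not known exactly. Their poses are not given: they have to be found in the camera images.
- hotplate: Fixed twin-zone warming plate: brushed steel case with a black glass top, 220 x 400 mm (its x by y), 50 mm high. Origin: centre of the underside; the glass is at z = 50 mm in its frame. The two painted rings lie side by side along its y axis, 180 mm apart.
- hot_mark: Red painted ring (the hot zone) on the black glass, 168 mm outer and 152 mm inner diameter, flat. Origin: centre of the ring at glass height. It may be the left or the right one.
- cool_mark: White painted ring (the cool zone, where the pan is loaded), same size as the red one. Origin: centre of the ring at glass height.
- pan: Copper pickling saucepan, loose, 140 mm diameter, 50 mm high, wall 4 mm, floor 5 mm thick, 0.35 to 0.7 kg, open at the top. Origin: centre of the underside; z up. Its dark wooden handle runs along the pan's -x, roughly towards the robot. It starts empty on the red ring.
- pan_handle (a point): Grip point in the middle of the pan's handle, 120 mm from the pan's axis along its -x and 42 mm above its underside. The handle is a level bar 18 mm wide (pan's y), 14 mm high, reaching from 68 to 180 mm from the pan's axis; free air beneath its outer part in front of the plate.
- stop (a joint): How far the mushroom is pressed, m: 0 up (start), 0.008 fully down, latched. A quick screw: pushed straight down with 5 to 8 N it goes down, its head turning 0.7 rad anticlockwise (from above) by itself; friction holds it anywhere. Grip the head lightly (20 N) and turn it 0.7 rad clockwise: it rises 8 mm to fully up, so let the hand rise with it. If only part way, repeat.
- stop_top (a point): Centre of the top face of the red mushroom head, a round knob 40 mm diameter, 20 mm high, on a thin stem above a fixed yellow box 80 x 80 mm and 50 mm high. Fully up its top is 84 mm above the bench and its underside 14 mm above the box; fully down its top is at 76 mm.
- board: Fixed brown leather-topped bench board, 160 x 330 mm (its x by y), 6 mm thick, on which the castings lie. Origin: centre of the underside.
- ring_blank: Loose brass casting to be put in the pan: plain ring, 28 mm outer, 18 mm inner diameter, 10 mm high, 30 to 50 g, lying flat on the board. Origin: centre of its underside; z up. It may be absent (None).
- disc_blank: Loose brass casting to be put in the pan: round disc, 30 mm diameter, 10 mm high, 30 to 50 g, lying flat on the board. Origin: centre of its underside; z up. It may be absent (None).
- bar_blank: Loose brass casting to be put in the pan: straight bar, 45 mm (its x) by 14 mm (its y), 10 mm high, 30 to 50 g, lying flat on the board. Origin: centre of its underside; z up. It may be absent (None).
- oval_blank: Loose brass casting to be put in the pan: oval with straight sides, 42 mm (its x) by 22 mm (its y), 10 mm high, 30 to 50 g, lying flat on the board. Origin: centre of its underside; z up. It may be absent (None).
- tile_blank: Loose brass casting to be put in the pan: square tile, 24 x 24 mm, 10 mm high, 30 to 50 g, lying flat on the board. Origin: centre of its underside; z up. It may be absent (None).
- dish: Bystander, loose, to be left alone: closed black dish with a glass top, 48 mm diameter, 16 mm high, standing among the castings.
- graver: Bystander, loose, to be left alone: graver with a pale wooden handle, lying at the right.
- burnisher: Bystander, loose, to be left alone: burnisher with a dark wooden handle, lying at the right.
- tin: Bystander, loose, to be left alone: white round tin, 75 mm diameter, 23 mm high.
- ring_clamp: Bystander, loose, to be left alone: wooden ring clamp, 130 x 26 x 24 mm, at the left.
- bangle: Bystander, loose, to be left alone: steel-grey bangle, 68 mm diameter, 12 mm high, behind the plate.
- brush: Bystander, loose, to be left alone: bench brush, at the back.

How it is judged (in metres and radians):
On the way, in this order (a step that is already met when the one before it is completed fails the run):
1. the mushroom stop is pushed down (value of joint stop above 0.0065 m), for 0.2 s.
2. with the stop down, the pan is slid onto the white ring (value of joint stop above 0.0065 m and horizontal distance between pan and cool_mark below 0.015 m and linear speed of pan below 0.02 m/s and z of pan in the frame of hotplate below 0.053 m), for 0.2 s.
3. with the stop down and the pan on the white ring, every casting present is in the pan (value of joint stop above 0.0065 m and horizontal distance between pan and cool_mark below 0.015 m and linear speed of pan below 0.02 m/s and horizontal distance between each of ring_blank, disc_blank, bar_blank, oval_blank, tile_blank and pan below 0.064 m and z of ring_blank in the frame of pan between -0.005 and 0.036 m and z of disc_blank in the frame of pan between -0.005 and 0.036 m and z of bar_blank in the frame of pan between -0.005 and 0.036 m and z of oval_blank in the frame of pan between -0.005 and 0.036 m and z of tile_blank in the frame of pan between -0.005 and 0.036 m), for 0.2 s.
4. with the stop down, the loaded pan is slid back onto the red ring (value of joint stop above 0.0065 m and horizontal distance between pan and hot_mark below 0.015 m and linear speed of pan below 0.02 m/s and z of pan in the frame of hotplate below 0.053 m and horizontal distance between each of ring_blank, disc_blank, bar_blank, oval_blank, tile_blank and pan below 0.064 m and z of ring_blank in the frame of pan between -0.005 and 0.036 m and z of disc_blank in the frame of pan between -0.005 and 0.036 m and z of bar_blank in the frame of pan between -0.005 and 0.036 m and z of oval_blank in the frame of pan between -0.005 and 0.036 m and z of tile_blank in the frame of pan between -0.005 and 0.036 m), for 0.2 s.
5. the mushroom is twisted fully up again (value of joint stop below 0.0015 m and horizontal distance between pan and hot_mark below 0.015 m and linear speed of pan below 0.02 m/s and horizontal distance between each of ring_blank, disc_blank, bar_blank, oval_blank, tile_blank and pan below 0.064 m and z of ring_blank in the frame of pan between -0.005 and 0.036 m and z of disc_blank in the frame of pan between -0.005 and 0.036 m and z of bar_blank in the frame of pan between -0.005 and 0.036 m and z of oval_blank in the frame of pan between -0.005 and 0.036 m and z of tile_blank in the frame of pan between -0.005 and 0.036 m), for 0.2 s.
At the end, for the whole second after the job is handed in: The pan stands flat and at rest on the plate with its centre within 15 mm of the red ring's centre, every casting present lies in it (below its rim), and the mushroom is up to within 1.5 mm (all of step 5 and z of pan in the frame of hotplate below 0.053 m and angle between pan's own z axis and vertical below 0.05 rad); the robot touches nothing.
It fails at once if the pan is lifted more than 12 mm off the plate (z of pan in the frame of hotplate above 0.062 m).
It fails at once if the pan is tipped by more than 0.2 rad (angle between pan's own z axis and vertical above 0.2 rad).
It fails at once if another thing on the bench is moved by more than 30 mm (distance of any of dish, graver, burnisher, tin, ring_clamp, bangle, brush from where it was at the start of the episode above 0.03 m).
Of ring_blank, disc_blank, bar_blank, oval_blank, tile_blank only 3 to 5 are there at a start; the rules pass over those that are not, and their reading is None.
At some moment in a run one of ring_blank, disc_blank, bar_blank, oval_blank, tile_blank may be knocked a few centimetres aside while the robot is not near it.
Once in a run the grip may slacken for a moment while it holds something.
It also fails if it takes over 208 s, if anything falls off the work surface, if the arm or the gripper's body presses on something with over 40 N, if the wrist force passes 120 N, or if a joint passes its speed limit or range.

## Working session

There is one attempt and no reset: what is moved stays moved. The work goes in short steps, Python scripts to look and compute and a shell command to move; the robot and the scene stay as the last step left them, time stands still between calls to the robot, and variables do not carry over. Pictures are saved under pics/ and viewed, at most 14 in all, crops included, and the job is handed in when it is done.

```bash
ls; mkdir -p pics
cat > h.py <<'E'
import numpy as np, cv2
from cell import status, get_image, ctrl, models
from scipy.spatial.transform import Rotation as R
def pose():
    s=status.read_state(); return s
def cam(name):
    s=status.read_state(); im=get_image(name)
    if 'hand_eye' in im:
        T=np.eye(4); T[:3,:3]=R.from_euler('xyz',s['tool_rot']).as_matrix(); T[:3,3]=s['eef_pos']
        W=T@np.array(im['hand_eye'])
    else:
        W=np.eye(4); r=np.array(im['rotation'])
        W[:3,:3]=r if r.shape==(3,3) else R.from_euler('xyz',r).as_matrix(); W[:3,3]=im['position']
    im['W']=W; return im
def ray(im,u,v):
    d=np.array([(u-im['cx'])/im['fx'],(v-im['cy'])/im['fy']]); p=d.copy()
    for _ in range(20): p=d/(1+im['k1']*(p@p))
    return np.array([p[0],-p[1],-1.])
def at_z(im,u,v,z):
    d=im['W'][:3,:3]@ray(im,u,v); o=im['W'][:3,3]; return o+d*(z-o[2])/d[2]
def depth(im,u,v):
    z=im['z_map'][int(v),int(u)]; return im['W'][:3,:3]@(ray(im,u,v)*z)+im['W'][:3,3]
def cloud(im):
    h,w=im['z_map'].shape; u,v=np.meshgrid(np.arange(w),np.arange(h))
    d=np.stack([(u-im['cx'])/im['fx'],(v-im['cy'])/im['fy']],-1); p=d.copy()
    for _ in range(20): p=d/(1+im['k1']*(p**2).sum(-1,keepdims=True))
    z=im['z_map']; c=np.stack([p[...,0]*z,-p[...,1]*z,-z],-1)
    P=c@im['W'][:3,:3].T+im['W'][:3,3]; P[z<=0]=np.nan; return P
def save(im,n): cv2.imwrite('pics/'+n,im['color'][...,::-1])
E
cat > a.py <<'E'
from h import *
np.set_printoptions(precision=1,suppress=True)
s=pose(); print(s)
for c in ['top','side']:
    im=cam(c); save(im,c+'0.png'); print(c,im['W'],im['fx'],im['k1'],im['cx'],im['cy'])
    for n in ['pan','pan_handle','hot_mark','cool_mark','stop_top','board','ring_blank','disc_blank','bar_blank','oval_blank','tile_blank','dish','hotplate']:
        for b in models.boxes_of(im,n)[:2]:
            r=b['rect']; u,v=(r[0]+r[2])/2,(r[1]+r[3])/2
            print(c,n,round(b['score'],2),np.round(r),depth(im,u,v))
E
python3 a.py
```

```text
pics
{'clock': 0.0, 'qpos': array([ 1.2,  0.6,  0. ,  1.5, -0. ,  1. , -0. ]), 'qd': array([-0., -0., -0., -0., -0., -0., -0.]), 'tau': array([ -0. , -56.3,   1.2, -19.3,   0. ,   0. ,  -0. ]), 'eef_pos': array([ 215.8, -612.4,  230.4]), 'tool_rot': array([-3.1,  0. ,  0.3]), 'force': array([ 0.1, -0. ,  0.2]), 'torque': array([-0.,  0., -0.]), 'gripper_force': 0.0, 'width': 85.3642173975798}
top [[   0.     1.    -0.1  510.2]
 [  -1.     0.     0.    50.2]
 [   0.     0.1    1.  1233. ]
 [   0.     0.     0.     1. ]] 367.94890443231503 -0.05635922626624575 259.09124301868025 192.57665798461173
top pan 0.73 [153. 179. 200. 257.] [501.2 305.7  56.6]
top pan 0.58 [206. 179. 260. 230.] [547.2 126.   50.5]
top pan_handle 0.56 [152. 176. 194. 258.] [505.  317.3  51.8]
top hot_mark 0.85 [154. 173. 202. 223.] [565.9 302.2  53.5]
top cool_mark 0.57 [205. 177. 260. 232.] [547.2 128.1  49.9]
top stop_top 0.63 [338. 174. 351. 185.] [ 630.2 -224.8   84.1]
top stop_top 0.34 [277. 155. 297. 179.] [676.  -48.9  18.7]
top board 0.65 [280. 199. 376. 250.] [ 487.  -188.7    7.3]
top board 0.44 [272. 
[... 505 characters left out ...]
0.    1. ]] 356.8912815331992 -0.06852105553298467 252.9911381609246 190.35975449470192
side pan 0.95 [232. 234. 321. 284.] [503.3 291.9  51.9]
side pan_handle 0.63 [230. 231. 324. 284.] [503.2 289.9  54.6]
side hot_mark 0.63 [228. 255. 284. 293.] [559.3 346.1  55.3]
side cool_mark 0.89 [235. 199. 287. 236.] [550.4 137.7  50.5]
side stop_top 0.45 [235. 137. 243. 147.] [ 641.6 -210.7   82.5]
side board 0.79 [256. 137. 302. 196.] [ 490.2 -164.7    5.4]
side ring_blank 0.58 [284. 175. 293. 183.] [457.  -94.1   4.7]
side bar_blank 0.19 [208. 192. 299. 314.] [568.1 276.1  52.2]
side dish 0.68 [263. 159. 278. 169.] [ 523.4 -155.    21.8]
side hotplate 0.85 [207. 193. 301. 314.] [567.8 276.8  51.4]
```

```bash
python3 -c "
import cv2
a=cv2.imread('pics/top0.png');cv2.imwrite('pics/top1.png',cv2.resize(a[125:275,130:450],(800,375),interpolation=cv2.INTER_CUBIC))"
```

```text
(no output)
```

View pics/top1.png

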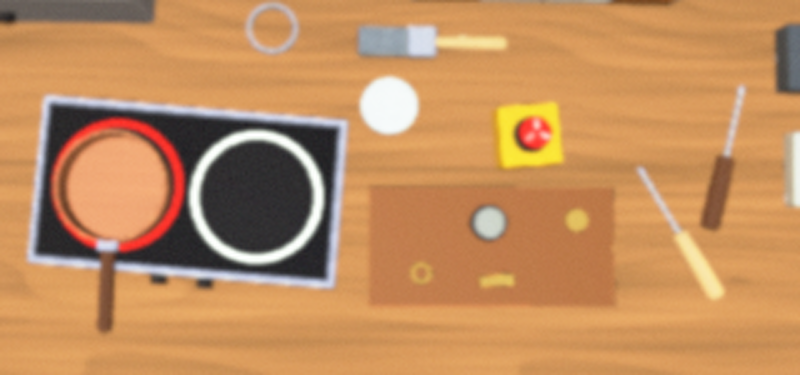

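The top view shows the pan on the red ring at left (crop px 118,185), the white ring (257,196) and the mushroom (534,133). Three castings lie on the board: ring (421,272), bar (497,281) and disc (577,220). The dish is at (489,222).

```bash
cat > b.py <<'E'
from h import *
np.set_printoptions(precision=1,suppress=True)
for c in ['top','side']:
    im=cam(c); hsv=cv2.cvtColor(im['color'],cv2.COLOR_RGB2HSV); P=cloud(im)
    H,S,V=[hsv[...,i].astype(int) for i in range(3)]
    red=((H<6)|(H>174))&(S>190)&(V>120)
    yel=(H>18)&(H<32)&(S>110)
    wh=(S<50)&(V>190)
    def fit(m,lab):
        q=P[m]; q=q[~np.isnan(q[:,0])]
        if len(q)<5: print(c,lab,len(q)); return
        print(c,lab,len(q),'mean',q.mean(0),'mid',(q.min(0)+q.max(0))/2,'ext',np.ptp(q,0)); return q
    x,y,z=P[...,0],P[...,1],P[...,2]
    near=lambda a,b,r:(np.hypot(x-a,y-b)<r)
    def circ(m,lab):
        q=P[m]; A=np.c_[2*q[:,:2],np.ones(len(q))]; s=np.linalg.lstsq(A,(q[:,:2]**2).sum(1),rcond=None)[0]
        print(c,lab,'circle',s[:2],np.sqrt(s[2]+s[:2]@s[:2]),len(q))
    circ(red&(y>150)&(abs(z-50)<12),'red'); circ(wh&near(555,128,110)&(abs(z-50)<12),'white')
    circ(near(562,308,85)&(z>88),'panrim')
    fit(red&near(630,-222,45)&(z>70),'mush')
    fit(near(470,305,75)&(x<475)&(z>70),'handle')
    for n,a,b in [('ring',445,-95),('bar',440,-175),('disc',515,-255)]:
        fit(yel&near(a,b,60)&(z<25)&(x<545),n)
    b=fit(yel&near(640,-222,70)&(z>30),'box')
    if c=='top':
        q=P[(z>40)&(z<62)&near(560,220,260)&(x>440)].astype(np.float32); print(cv2.minAreaRect(q[:,:2].copy()))
E
python3 b.py
```

```text
top red circle [563.6 309.8] 81.37905091417348 364
top white circle [554.6 123.9] 85.18337707389415 679
top panrim circle [558.  305.9] 68.73115375508927 280
top mush 41 mean [ 634.3 -217.6   83.1] mid [ 635.1 -220.7   82.7] ext [31.8 32.3 11. ]
top handle 160 mean [434.9 308.2  98. ] mid [435.2 308.8  96.6] ext [76.8 19.1 15.5]
top ring 3
top bar 45 mean [ 447.  -188.8   16. ] mid [ 447.3 -187.4   15.4] ext [10.5 41.1  9.3]
top disc 53 mean [ 527.8 -295.    16.8] mid [ 528.  -295.6   15.9] ext [23.4 24.6  9.2]
top box 475 mean [ 635.7 -219.4   48.8] mid [ 637.2 -223.3   43.1] ext [83.1 85.9 26. ]
((627.70068359375, 213.50973510742188), (401.3150634765625, 361.5382080078125), 85.97533416748047)
side red circle [564.6 310. ] 80.08519837663177 366
side white circle [553.3 129.8] 82.88122244138599 297
side panrim circle [558.5 310.3] 67.89014502573676 477
side mush 56 mean [ 636.1 -214.6   80.1] mid [ 637.2 -223.3   79.3] ext [35.3 43.1 17.4]
side handle 220 mean [435.8 314.6  96.3] mid [435.1 312.4  92.4] ext [79.6 19.7 18.5]
side ring 31 mean [454.8 -84.6  13.1] mid [455.4 -89.8  11.1] ext [22.2 42.2 13.9]
side bar 29 mean [ 446.9 -187.5   12.5] mid [ 446.  -190.9    9.9] ext [19.3 50.4 13.4]
side disc 29 mean [ 529.1 -291.    14.4] mid [ 529.4 -294.4   13.9] ext [24.4 34.8  9.2]
side box 240 mean [ 637.  -204.5   46.2] mid [ 637.6 -220.4   54.7] ext [81.1 88.7 48.3]
```

```bash
python3 -m handwheel '[{"delta_pos":[2.9,2.7,0]},{"delta_pos":[2.9,2.7,0]},{"delta_pos":[2.9,2.7,0]},{"delta_pos":[2.9,2.7,0]},{"delta_pos":[2.9,2.7,0]},{"delta_pos":[2.9,2.7,0]},{"delta_pos":[2.9,2.7,0]},{"delta_pos":[2.9,2.7,0]},{"delta_pos":[2.9,2.7,0]},{"delta_pos":[2.9,2.7,0]}]' -1; python3 -m handwheel '[{"delta_pos":[2.5,2.8,0],"yaw":-0.05},{"delta_pos":[2.5,2.8,0],"yaw":-0.1},{"delta_pos":[0,2.8,0],"yaw":-0.1},{"delta_pos":[0,0,0]},{"delta_pos":[0,0,0]}]'
cat > w.py <<'E'
import sys
from h import *
np.set_printoptions(precision=1,suppress=True)
im=cam('wrist'); save(im,sys.argv[1]+'.png'); s=pose(); print(s['clock'],s['eef_pos'],s['tool_rot'],s['width'],s['force'])
hsv=cv2.cvtColor(im['color'],cv2.COLOR_RGB2HSV); P=cloud(im)
H,S,V=[hsv[...,i].astype(int) for i in range(3)]; z=P[...,2]
def blobs(m,lab,amin=150):
    n,l,st,ce=cv2.connectedComponentsWithStats(m.astype(np.uint8))
    for i in range(1,n):
        if st[i,4]<amin: continue
        q=P[l==i]; q=q[~np.isnan(q[:,0])]
        if len(q)<20: continue
        zt=np.percentile(q[:,2],80); cs=cv2.findContours((l==i).astype(np.uint8),0,1)[0]
        c=max(cs,key=len)[:,0]; w=np.array([at_z(im,a,b,zt)[:2] for a,b in c],np.float32)
        r=cv2.minAreaRect(w); e=cv2.minEnclosingCircle(w)
        print(lab,'px',ce[i],'area',st[i,4],'ztop %.1f'%zt,'rect',np.round(r[0],1),np.round(r[1],1),'ang %.0f'%r[2],'circ',np.round(e[0],1),round(e[1],1))
blobs(((H<6)|(H>174))&(S>180)&(V>100)&(z>60),'red')
blobs((H>18)&(H<33)&(S>100)&(z<40)&(z>9),'brass')
blobs((z>85)&(z<115),'pan')
E
python3 w.py w1
```

```text
1.55 [ 216.1 -613.   231.3] [ 3.1 -0.   0.3] 85.09011753993774 [-0.5  0.4 -0.3]schema error: expected keys delta_pos, yaw
schema error: expected keys delta_pos, yaw
```

View pics/w1.png

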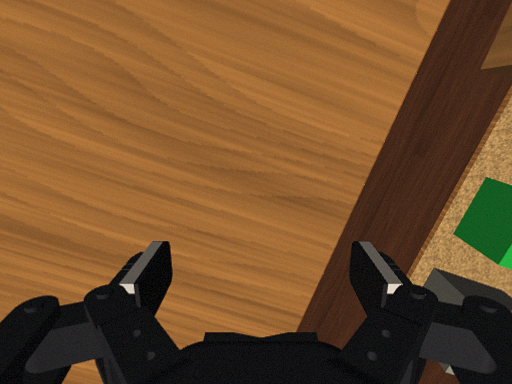

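The refused call left the arm at the start, so this view shows only the bench and the open fingers. Every row needs both keys.

```bash
python3 -m handwheel '[{"delta_pos":[2.9,2.7,0],"yaw":0},{"delta_pos":[2.9,2.7,0],"yaw":0},{"delta_pos":[2.9,2.7,0],"yaw":0},{"delta_pos":[2.9,2.7,0],"yaw":0},{"delta_pos":[2.9,2.7,0],"yaw":0},{"delta_pos":[2.9,2.7,0],"yaw":0},{"delta_pos":[2.9,2.7,0],"yaw":0},{"delta_pos":[2.9,2.7,0],"yaw":0},{"delta_pos":[2.9,2.7,0],"yaw":0},{"delta_pos":[2.9,2.7,0],"yaw":0}]' -1; python3 -m handwheel '[{"delta_pos":[2.5,2.8,0],"yaw":-0.1},{"delta_pos":[2.5,2.8,0],"yaw":-0.1},{"delta_pos":[0,2.8,0],"yaw":-0.1},{"delta_pos":[0,0,0],"yaw":0},{"delta_pos":[0,0,0],"yaw":0}]'; python3 w.py w2
```

```text
clock: 2.38
eef_pos: [507.3, -341.6, 231.5]
tool_rot: [3.141, -0.0, 0.339]
force: [0.1, -0.7, -0.4]
width: -0.1
gripper_force: 0.0
clock: 2.8
eef_pos: [556.8, -256.4, 231.2]
tool_rot: [-3.141, 0.0, 0.044]
force: [-0.5, -0.5, -0.2]
width: 0.0
gripper_force: 0.0
2.85 [ 556.1 -258.8  231.4] [3.1 0.  0. ] 0.06019521884448145 [ 0.2 -1.3  0.4]
red px [229.5  89.1] area 1312 ztop 83.6 rect [ 638.6 -225.8] [37.9 37.3] ang 2 circ [ 638.4 -225.8] 19.3
brass px [290.2 187.4] area 421 ztop 15.5 rect [ 530.4 -295.5] [28.1 28.2] ang 3 circ [ 529.8 -295.2] 14.6
brass px [415.3 238.6] area 857 ztop 24.1 rect [ 472.7 -455.8] [98.6 17.1] ang 33 circ [ 472.3 -455.1] 49.5
brass px [126.2 235. ] area 180 ztop 15.5 rect [457.2 -88.9] [26.4 26.5] ang 72 circ [457.1 -90.4] 14.9
brass px [203.7 243.7] area 308 ztop 15.4 rect [ 449.9 -188.3] [14.4 43.3] ang 5 circ [ 448.5 -188.6] 22.1
```

View pics/w2.png

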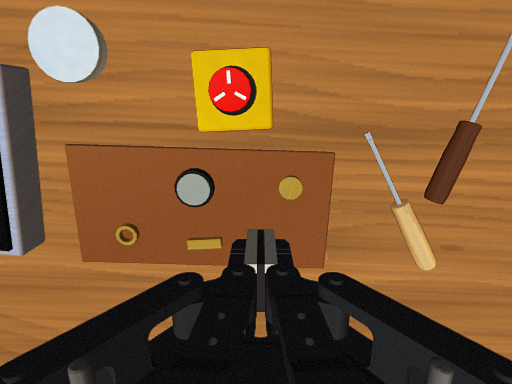

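The wrist view confirms ring, bar and disc as the only castings, with the mushroom at (638,-225).

```bash
python3 -m handwheel '[{"delta_pos":[2.8,1.1,-2],"yaw":0},{"delta_pos":[2.8,1.1,-2],"yaw":0},{"delta_pos":[2.6,1.1,-2],"yaw":0},{"delta_pos":[0,0,-4],"yaw":0},{"delta_pos":[0,0,-3],"yaw":0},{"delta_pos":[0,0,-0.5],"yaw":0},{"delta_pos":[0,0,-0.5],"yaw":0},{"delta_pos":[0,0,-0.3],"yaw":0},{"delta_pos":[0,0,-0.3],"yaw":0},{"delta_pos":[0,0,0],"yaw":0}]'
```

```text
clock: 3.68
eef_pos: [638.8, -227.1, 86.9]
tool_rot: [3.14, -0.003, 0.038]
force: [-0.6, 1.2, 0.0]
width: -0.1
gripper_force: 0.0
```

```bash
python3 -m handwheel '[{"delta_pos":[0,0,-0.25],"yaw":0},{"delta_pos":[0,0,-0.25],"yaw":0},{"delta_pos":[0,0,-0.25],"yaw":0},{"delta_pos":[0,0,0],"yaw":0},{"delta_pos":[0,0,0],"yaw":0}]'
```

```text
clock: 4.1
eef_pos: [639.7, -226.5, 79.3]
tool_rot: [3.14, -0.004, 0.039]
force: [1.1, -0.3, 4.3]
width: -0.1
gripper_force: 2.4
```

```bash
python3 -m handwheel '[{"delta_pos":[0,0,-0.2],"yaw":0},{"delta_pos":[0,0,-0.2],"yaw":0},{"delta_pos":[0,0,-0.2],"yaw":0},{"delta_pos":[0,0,0],"yaw":0},{"delta_pos":[0,0,0],"yaw":0}]'
```

```text
clock: 4.52
eef_pos: [639.9, -226.4, 76.0]
tool_rot: [3.14, -0.004, 0.039]
force: [-3.6, 2.8, 22.1]
width: -0.1
gripper_force: 10.7
```

```bash
python3 -m handwheel '[{"delta_pos":[0,0,3],"yaw":0},{"delta_pos":[0,0,4],"yaw":0},{"delta_pos":[-1.6,2.6,2.7],"yaw":0},{"delta_pos":[-1.6,2.6,2.7],"yaw":0},{"delta_pos":[-1.7,3.5,0.8],"yaw":0},{"delta_pos":[-1.7,3.7,0.8],"yaw":0},{"delta_pos":[-1.7,3.7,0.8],"yaw":0},{"delta_pos":[-1.7,3.7,0.8],"yaw":0},{"delta_pos":[-1.7,3.7,0.8],"yaw":0},{"delta_pos":[-1.7,3.7,0.8],"yaw":0}]' 0; python3 -m handwheel '[{"delta_pos":[-1.5,3.7,0],"yaw":0},{"delta_pos":[-1.5,3.7,0],"yaw":0},{"delta_pos":[-1.5,3.7,0],"yaw":0},{"delta_pos":[-1.5,3.7,0],"yaw":0},{"delta_pos":[0,3.7,0],"yaw":0},{"delta_pos":[0,0,0],"yaw":0},{"delta_pos":[0,0,0],"yaw":0}]'; python3 w.py w3
cat > r.py <<'E'
from h import *
np.set_printoptions(precision=1,suppress=True)
for c in ['wrist','top','side']:
    im=cam(c); hsv=cv2.cvtColor(im['color'],cv2.COLOR_RGB2HSV); P=cloud(im)
    H,S,V=[hsv[...,i].astype(int) for i in range(3)]; x,y,z=P[...,0],P[...,1],P[...,2]
    def circ(m,lab,zz,rr):
        v,u=np.nonzero(m); 
        if len(u)<30: print(c,lab,len(u)); return
        q=np.array([at_z(im,a,b,zz)[:2] for a,b in zip(u,v)])
        for _ in range(6):
            A=np.c_[2*q,np.ones(len(q))]; s=np.linalg.lstsq(A,(q**2).sum(1),rcond=None)[0]; r=np.sqrt(s[2]+s[:2]@s[:2])
            k=abs(np.hypot(*(q-s[:2]).T)-r)<rr; q=q[k]
        print(c,lab,s[:2],'r %.1f'%r,len(q),'z %.1f'%np.nanmedian(z[m]))
    circ(((H<6)|(H>174))&(S>190)&(V>110)&(y>150)&(abs(z-50)<12),'red',50,8)
    circ((S<50)&(V>180)&(abs(y-128)<95)&(abs(x-554)<95)&(abs(z-50)<6),'white',50,8)
    circ((z>94)&(z<107)&(x>485)&(y>0)&(x<680)&(y<430),'panrim',100,5)
    m=(z>85)&(z<107)&(x<470)&(x>380)&(y>0)&(y<430)&(V<130)
    q=P[m]
    if len(q)>20:
        l=cv2.fitLine(q[:,:2].astype(np.float32),cv2.DIST_L2,0,.01,.01).ravel(); print(c,'handle',q.mean(0),'yaw %.3f'%np.arctan(l[1]/l[0]),'x',q[:,0].min(),q[:,0].max())
    m=((H<6)|(H>174))&(S>180)&(V>100)&(np.hypot(x-638,y+225)<35)
    if m.sum()>10: print(c,'mush z',np.percentile(z[m],[30,50,70,90]))
E
python3 r.py
```

```text
clock: 5.35
eef_pos: [502.3, 47.4, 244.0]
tool_rot: [-3.142, 0.001, 0.038]
force: [0.2, 0.6, 0.2]
width: 43.2
gripper_force: 0.0
clock: 5.93
eef_pos: [443.0, 233.3, 243.6]
tool_rot: [-3.141, 0.001, 0.044]
force: [0.5, -0.5, 0.5]
width: 43.0
gripper_force: 0.0
5.9833 [443.5 231.1 243.5] [3.1 0.  0. ] 43.00675662087156 [-0.  -0.6 -0.5]
pan px [172.3 117.2] area 4529 ztop 99.1 rect [488.6 303.6] [209.3 138.2] ang 3 circ [497.5 303.9] 113.8
wrist red [564.7 308.2] r 79.5 1471 z 49.7
wrist white [552.7 129. ] r 79.7 3051 z 49.6
wrist panrim [560.  305.8] r 66.7 1922 z 98.9
wrist handle [428.8 307.9  97.2] yaw -0.024 x 383.11631296504936 469.9422499393706
top red [563.7 309.5] r 81.1 346 z 50.2
top white [551.4 128.9] r 80.0 562 z 50.3
top panrim [559.6 306.1] r 68.1 210 z 99.2
top mush z [73.9 75.4 76.3 77.7]
side red [564.6 309.3] r 80.1 368 z 50.9
side white [552.2 129.7] r 80.0 282 z 50.1
side panrim [560.  311.3] r 67.3 306 z 98.4
side handle [426.4 314.5  96.8] yaw -0.024 x 381.70224382840547 469.8960203019911
side mush z [66.9 72.7 74.6 76.3]
```

View pics/w3.png

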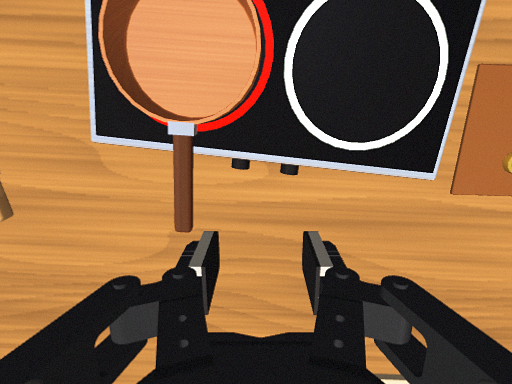

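```bash
python3 -m handwheel '[{"delta_pos":[-0.7,2.6,-2],"yaw":-0.06},{"delta_pos":[-0.6,2.6,-2],"yaw":0},{"delta_pos":[0,2.5,-2],"yaw":0},{"delta_pos":[0,0,-3.5],"yaw":0},{"delta_pos":[0,0,-3.5],"yaw":0},{"delta_pos":[0,0,-2.5],"yaw":0},{"delta_pos":[0,0,-1.3],"yaw":0},{"delta_pos":[0,0,0],"yaw":0}]'
```

```text
clock: 6.8
eef_pos: [429.8, 305.0, 72.9]
tool_rot: [3.137, 0.005, -0.024]
force: [0.5, 0.7, -0.3]
width: 42.4
gripper_force: 0.0
```

```bash
python3 -m handwheel '[{"delta_pos":[0,0,0],"yaw":0},{"delta_pos":[0,0,0],"yaw":0},{"delta_pos":[0,0,0],"yaw":0},{"delta_pos":[0,0,0],"yaw":0}]' -1
```

```text
clock: 7.13
eef_pos: [432.2, 308.4, 77.1]
tool_rot: [-3.14, -0.003, -0.021]
force: [1.6, 0.5, 0.6]
width: 16.3
gripper_force: 60.5
```

```bash
python3 -m handwheel '[{"delta_pos":[-0.05,-0.5,0],"yaw":0},{"delta_pos":[-0.05,-1,0],"yaw":0},{"delta_pos":[-0.05,-1.3,0],"yaw":0},{"delta_pos":[-0.05,-1.3,0],"yaw":0},{"delta_pos":[-0.05,-1.3,0],"yaw":0},{"delta_pos":[-0.05,-1.3,0],"yaw":0},{"delta_pos":[-0.05,-1.3,0],"yaw":0},{"delta_pos":[-0.05,-1.3,0],"yaw":0},{"delta_pos":[-0.05,-1.3,0],"yaw":0},{"delta_pos":[-0.05,-1.3,0],"yaw":0}]'
```

```text
clock: 7.97
eef_pos: [427.2, 190.7, 77.0]
tool_rot: [-3.138, -0.004, -0.018]
force: [-0.1, 5.8, 2.3]
width: 17.1
gripper_force: 61.2
```

```bash
python3 -m handwheel '[{"delta_pos":[-0.1,-1.3,0],"yaw":0},{"delta_pos":[-0.1,-1.3,0],"yaw":0},{"delta_pos":[-0.1,-1.3,0],"yaw":0},{"delta_pos":[0,-1.3,0],"yaw":0},{"delta_pos":[0,-0.8,0],"yaw":0},{"delta_pos":[0,0,0],"yaw":0},{"delta_pos":[0,0,0],"yaw":0}]'; python3 r.py
```

```text
clock: 8.55
eef_pos: [423.8, 128.4, 76.6]
tool_rot: [-3.141, -0.002, -0.023]
force: [-0.6, -0.6, 6.6]
width: 17.0
gripper_force: 61.3
wrist red [533.2 261.5] r 27.3 2017 z 49.8
wrist white [556.6 128.2] r 83.9 2558 z 49.7
wrist panrim [551.4 125.6] r 65.7 5617 z 98.8
wrist handle [431.9 126.1  97.3] yaw -0.018 x 385.7081594429722 469.9909303009738
top red [563.7 308.4] r 80.3 566 z 50.3
top white [551.9 128.8] r 80.0 541 z 50.1
top panrim [551.9 124.5] r 67.5 181 z 99.4
top mush z [72.  74.7 75.8 76.7]
side red [564.5 309.1] r 80.2 573 z 50.5
side white [552.4 129.6] r 80.0 212 z 49.9
side panrim [554.  130.3] r 67.5 221 z 98.9
side handle [427.8 135.1  95.6] yaw -0.030 x 380.1733902315044 469.9733497707688
side mush z [68.7 73.  74.7 76.8]
```

```bash
python3 -m handwheel '[{"delta_pos":[0,0,0],"yaw":0},{"delta_pos":[0,0,0],"yaw":0},{"delta_pos":[0,0,0],"yaw":0},{"delta_pos":[0,0,3],"yaw":0},{"delta_pos":[0,0,3.5],"yaw":0},{"delta_pos":[0,-1.5,3.5],"yaw":0},{"delta_pos":[0.5,-4,0],"yaw":0},{"delta_pos":[0.5,-4,0],"yaw":0},{"delta_pos":[0.5,-4,0],"yaw":0},{"delta_pos":[0.5,-4,0],"yaw":0}]' 0; python3 -m handwheel '[{"delta_pos":[0.7,-4,0],"yaw":0},{"delta_pos":[0,0,0],"yaw":0},{"delta_pos":[0,0,0],"yaw":0}]'; python3 w.py w4; python3 r.py | grep top
```

```text
clock: 9.53
eef_pos: [442.5, -47.6, 176.0]
tool_rot: [3.142, 0.0, -0.021]
force: [2.1, 0.4, 0.1]
width: 42.9
gripper_force: 0.0
clock: 9.78
eef_pos: [449.4, -89.0, 175.5]
tool_rot: [3.141, 0.001, -0.028]
force: [-0.5, 0.2, -0.0]
width: 42.5
gripper_force: 0.0
9.8333 [449.3 -86.7 175.5] [-3.1  0.  -0. ] 43.07640173496561 [ 0.9 -0.1  0.6]
brass px [399.8   4.8] area 703 ztop 31.0 rect [ 594.3 -218.2] [73.8  9.6] ang 88 circ [ 598.8 -218.3] 36.9
brass px [474.6  87.2] area 775 ztop 15.6 rect [ 528.5 -294.4] [28.8 27.7] ang 88 circ [ 528.5 -294.2] 14.7
brass px [258.3 168.2] area 305 ztop 15.4 rect [456.7 -88.2] [26.8 26.2] ang 43 circ [457.1 -88.1] 13.8
brass px [355.6 173.4] area 538 ztop 15.4 rect [ 448.9 -187.2] [13.8 44. ] ang 5 circ [ 448.8 -187.3] 22.5
pan px [31.7 77.9] area 2909 ztop 99.0 rect [534.2  67. ] [ 33.6 106.8] ang 74 circ [537.4  77.8] 53.6
pan px [  7.3 259.3] area 1096 ztop 97.2 rect [412.9 111.2] [16.9 81.6] ang 75 circ [415.1 119.4] 40.8
top red [563.7 308.5] r 80.3 560 z 50.2
top white [551.9 128.8] r 80.0 538 z 50.2
top panrim [552.2 124.4] r 67.5 182 z 99.2
top handle [430.3 125.7  98.7] yaw -0.001 x 381.7978746576316 467.4407522728964
top mush z [73.5 75.3 76.4 78.3]
```

```bash
python3 -m handwheel '[{"delta_pos":[0.8,0,-3.5],"yaw":0},{"delta_pos":[0,0,-3.5],"yaw":0},{"delta_pos":[0,0,-3.5],"yaw":0},{"delta_pos":[0,0,-3],"yaw":0},{"delta_pos":[0,0,-1.5],"yaw":0},{"delta_pos":[0,0,-1],"yaw":0},{"delta_pos":[0,0,-0.4],"yaw":0},{"delta_pos":[0,0,-0.3],"yaw":0},{"delta_pos":[0,0,0],"yaw":0},{"delta_pos":[0,0,0],"yaw":0}]'; python3 -m handwheel '[{"delta_pos":[0,0,0],"yaw":0},{"delta_pos":[0,0,0],"yaw":0},{"delta_pos":[0,0,0],"yaw":0},{"delta_pos":[0,0,0],"yaw":0}]' -1
```

```text
clock: 10.82
eef_pos: [457.0, -85.1, 13.8]
tool_rot: [-3.141, 0.006, -0.019]
force: [0.4, 0.2, 0.5]
width: 42.5
gripper_force: 0.0
clock: 11.15
eef_pos: [457.3, -85.7, 14.7]
tool_rot: [3.141, 0.005, -0.02]
force: [-1.7, 1.2, 6.2]
width: 21.7
gripper_force: 58.5
```

```bash
python3 -m handwheel '[{"delta_pos":[0,0,0],"yaw":0},{"delta_pos":[0,0,0],"yaw":0},{"delta_pos":[0,0,0],"yaw":0},{"delta_pos":[0,0,0],"yaw":0}]' 0; python3 w.py w5
```

```text
clock: 11.48
eef_pos: [457.1, -86.4, 13.9]
tool_rot: [3.141, 0.006, -0.021]
force: [-1.1, 0.8, -0.3]
width: 42.7
gripper_force: 0.0
11.5333 [457.1 -86.4  13.9] [ 3.1  0.  -0. ] 42.92665486193925 [-0.7  0.2 -0.2]
brass px [259.1 248.7] area 1058 ztop 15.4 rect [456.8 -86.9] [26.6 26.1] ang 89 circ [457.2 -87.1] 13.9
brass px [453.6 259.4] area 1991 ztop 15.3 rect [ 449.2 -186.9] [14.3 44.7] ang 5 circ [ 448.  -187.2] 22.6
pan px [260.5 352.3] area 13146 ztop 103.1 rect [479.9 -88.1] [55.1 19.8] ang 89 circ [470.9 -87.9] 27.6
pan px [ 53.9 357.4] area 4934 ztop 98.0 rect [474.  -37.6] [25.6 17.5] ang 89 circ [473.9 -37.5] 15.3
pan px [464.1 356.8] area 4625 ztop 97.5 rect [ 471.6 -137.5] [23.3 17.9] ang 89 circ [ 471.3 -137.6] 14.5
```

View pics/w5.png

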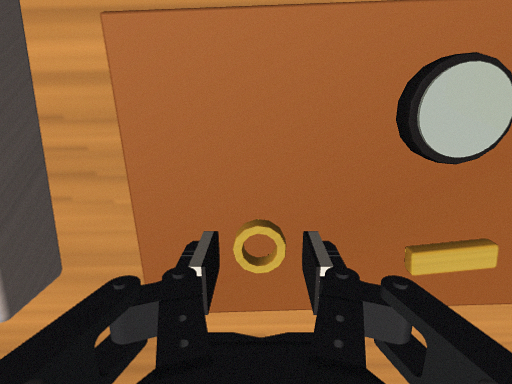

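The ring (px 259,248) still lies flat, centred between the pads. The hand was simply too high, so I'll go lower.

```bash
python3 -m handwheel '[{"delta_pos":[0,-0.05,-0.3],"yaw":0},{"delta_pos":[0,0,-0.35],"yaw":0},{"delta_pos":[0,0,0],"yaw":0},{"delta_pos":[0,0,0],"yaw":0}]'; python3 -m handwheel '[{"delta_pos":[0,0,0],"yaw":0},{"delta_pos":[0,0,0],"yaw":0},{"delta_pos":[0,0,0],"yaw":0},{"delta_pos":[0,0,0],"yaw":0}]' -1
```

```text
clock: 11.87
eef_pos: [456.9, -86.9, 7.3]
tool_rot: [3.141, 0.006, -0.021]
force: [0.0, -0.1, 0.5]
width: 42.9
gripper_force: 0.0
clock: 12.2
eef_pos: [457.1, -86.9, 7.9]
tool_rot: [3.141, 0.005, -0.021]
force: [-1.2, 0.4, 5.4]
width: 24.5
gripper_force: 58.7
```

```bash
python3 -m handwheel '[{"delta_pos":[0,0,1.5],"yaw":0},{"delta_pos":[0,0,3],"yaw":0},{"delta_pos":[0,0,3.5],"yaw":0},{"delta_pos":[0,0,3.5],"yaw":0},{"delta_pos":[0,0,3],"yaw":0},{"delta_pos":[1,2,0],"yaw":0},{"delta_pos":[1.6,3,0],"yaw":0},{"delta_pos":[0,0,0],"yaw":0},{"delta_pos":[0,0,0],"yaw":0}]'; python3 w.py w6
```

```text
clock: 12.95
eef_pos: [483.9, -34.8, 152.8]
tool_rot: [-3.141, 0.004, -0.017]
force: [-0.1, -0.7, -0.8]
width: 24.6
gripper_force: 59.1
13.0 [482.8 -36.3 152.4] [ 3.1  0.  -0. ] 24.342431905113653 [ 0.3 -0.9 -0.9]
brass px [453.9  27.1] area 1321 ztop 33.8 rect [ 611.8 -202.9] [35.2 58.3] ang 5 circ [ 612.3 -203.2] 33.5
brass px [415.3 212.3] area 573 ztop 15.3 rect [ 449.4 -186.9] [14.4 44.7] ang 5 circ [ 448.8 -186.8] 22.7
pan px [ 62.3 191.9] area 7884 ztop 98.9 rect [496.  102.3] [ 73.  231.8] ang 73 circ [498.9 111.6] 116.6
```

View pics/w6.png

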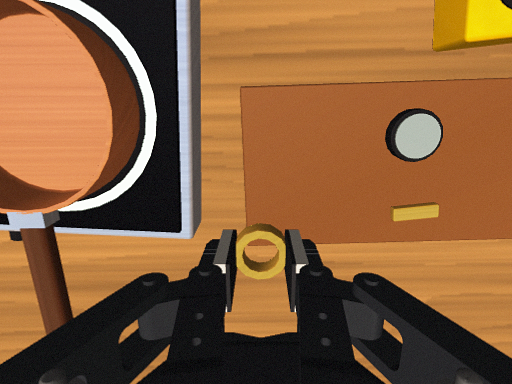

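The ring is held level between the pads (px 260,250).

```bash
python3 -m handwheel '[{"delta_pos":[2,3.2,0],"yaw":0},{"delta_pos":[2,3.3,0],"yaw":0},{"delta_pos":[2,3.3,0],"yaw":0},{"delta_pos":[2,3.3,0],"yaw":0},{"delta_pos":[1.9,3.2,0],"yaw":0},{"delta_pos":[0,0,-2.5],"yaw":0},{"delta_pos":[0,0,-3],"yaw":0},{"delta_pos":[0,0,-2],"yaw":0},{"delta_pos":[0,0,-1],"yaw":0},{"delta_pos":[0,0,0],"yaw":0}]'
```

```text
clock: 13.83
eef_pos: [579.9, 124.3, 64.7]
tool_rot: [3.139, 0.011, -0.022]
force: [-0.5, 0.3, -0.3]
width: 24.4
gripper_force: 59.2
```

```bash
python3 -m handwheel '[{"delta_pos":[0,0,0],"yaw":0},{"delta_pos":[0,0,0],"yaw":0},{"delta_pos":[0,0,0],"yaw":0},{"delta_pos":[0,0,3],"yaw":0},{"delta_pos":[0,0,4],"yaw":0},{"delta_pos":[0,0,3],"yaw":0},{"delta_pos":[-1.4,-3.8,0],"yaw":-0.12},{"delta_pos":[-1.4,-3.8,0],"yaw":-0.12},{"delta_pos":[-1.4,-3.8,0],"yaw":-0.12},{"delta_pos":[-1.4,-3.8,0],"yaw":-0.12}]' 0; python3 -m handwheel '[{"delta_pos":[-1.4,-3.8,0],"yaw":-0.12},{"delta_pos":[-1.4,-3.8,0],"yaw":-0.12},{"delta_pos":[-1.4,-3.8,0],"yaw":-0.12},{"delta_pos":[-1.4,-2.4,0],"yaw":-0.12},{"delta_pos":[-1.4,-2.4,0],"yaw":-0.12},{"delta_pos":[0,0,0],"yaw":-0.12},{"delta_pos":[0,0,0],"yaw":-0.12},{"delta_pos":[0,0,0],"yaw":-0.12},{"delta_pos":[0,0,0],"yaw":0}]'; python3 w.py w7; python3 -c "
from h import *
print(pose()['qpos'])"
```

```text
clock: 14.67
eef_pos: [526.0, -27.4, 169.1]
tool_rot: [-3.141, 0.003, -0.506]
force: [0.4, -1.0, -0.1]
width: 42.7
gripper_force: 0.0
clock: 15.42
eef_pos: [456.6, -188.2, 168.7]
tool_rot: [-3.14, 0.005, -1.464]
force: [-0.0, 0.3, 0.2]
width: 42.6
gripper_force: 0.0
15.4667 [ 456.6 -188.   168.5] [-3.1  0.  -1.5] 42.88352503890392 [ 0.1  0.4 -0.4]
red px [ 32.8 121.9] area 2126 ztop 75.8 rect [ 634.8 -226.8] [40.3 42.5] ang 84 circ [ 633.6 -228.3] 23.7
brass px [194.2  52.5] area 888 ztop 15.7 rect [ 528.4 -295.2] [28.8 28.2] ang 64 circ [ 528.2 -295.2] 14.7
brass px [112.  117.4] area 1322 ztop 34.5 rect [ 594.1 -229.6] [15.2 78.1] ang 5 circ [ 599.8 -229. ] 39.1
brass px [269.9 176.1] area 540 ztop 15.6 rect [ 447.6 -189.5] [12.8 43.3] ang 6 circ [ 448.1 -189.4] 22.4
[ 0.36517783  0.49969058 -0.04015711  2.01007054  0.02444633  0.63299683
 -2.71918966]
```

```bash
python3 -m handwheel '[{"delta_pos":[-0.8,0,-3],"yaw":-0.02},{"delta_pos":[0,0,-3],"yaw":0},{"delta_pos":[0,0,-3],"yaw":0},{"delta_pos":[0,0,-3],"yaw":0},{"delta_pos":[0,0,-2],"yaw":0},{"delta_pos":[0,0,-1],"yaw":0},{"delta_pos":[0,0,-0.5],"yaw":0},{"delta_pos":[0,0,0],"yaw":0},{"delta_pos":[0,0,0],"yaw":0}]'
```

```text
clock: 16.22
eef_pos: [448.8, -188.1, 13.3]
tool_rot: [-3.141, 0.005, -1.48]
force: [-0.2, -0.0, 0.3]
width: 42.6
gripper_force: 0.0
```

```bash
python3 -m handwheel '[{"delta_pos":[-0.05,0,-0.3],"yaw":0},{"delta_pos":[0,0,-0.3],"yaw":0},{"delta_pos":[0,0,0],"yaw":0}]'; python3 -m handwheel '[{"delta_pos":[0,0,0],"yaw":0},{"delta_pos":[0,0,0],"yaw":0},{"delta_pos":[0,0,0],"yaw":0},{"delta_pos":[0,0,0],"yaw":0},{"delta_pos":[0,0,1.5],"yaw":0},{"delta_pos":[0,0,3],"yaw":0},{"delta_pos":[0,0,3.5],"yaw":0},{"delta_pos":[0,0,3.5],"yaw":0},{"delta_pos":[0,0,3],"yaw":0},{"delta_pos":[0,0,0],"yaw":0}]' -1
```

```text
clock: 16.47
eef_pos: [447.9, -188.0, 6.8]
tool_rot: [-3.141, 0.005, -1.481]
force: [0.8, -0.5, 0.9]
width: 42.4
gripper_force: 0.0
clock: 17.3
eef_pos: [450.8, -189.1, 156.5]
tool_rot: [-3.133, 0.001, -1.481]
force: [0.5, -0.6, -0.9]
width: 11.9
gripper_force: 59.1
```

```bash
python3 -m handwheel '[{"delta_pos":[0.5,2.5,0],"yaw":0},{"delta_pos":[0.8,3.6,0],"yaw":0},{"delta_pos":[0.8,3.7,0],"yaw":0},{"delta_pos":[0.8,3.7,0],"yaw":0},{"delta_pos":[0.8,3.7,0],"yaw":0},{"delta_pos":[0.8,3.7,0],"yaw":0},{"delta_pos":[0.9,3.7,0],"yaw":0},{"delta_pos":[0.9,3.6,0],"yaw":0},{"delta_pos":[0.9,3.3,0],"yaw":0},{"delta_pos":[0,0,0],"yaw":0}]'
```

```text
clock: 18.13
eef_pos: [520.0, 137.9, 150.0]
tool_rot: [-3.141, 0.009, -1.467]
force: [0.8, 0.5, -1.6]
width: 11.6
gripper_force: 59.1
```

```bash
python3 -m handwheel '[{"delta_pos":[0,0,-3],"yaw":0},{"delta_pos":[0,0,-3],"yaw":0},{"delta_pos":[0,0,-2],"yaw":0},{"delta_pos":[0,0,-1.2],"yaw":0},{"delta_pos":[0,0,0],"yaw":0},{"delta_pos":[0,0,0],"yaw":0}]'
```

```text
clock: 18.63
eef_pos: [518.9, 126.6, 58.3]
tool_rot: [3.139, 0.005, -1.481]
force: [-0.4, 0.5, -0.1]
width: 11.7
gripper_force: 60.4
```

```bash
python3 -m handwheel '[{"delta_pos":[0,0,0],"yaw":0},{"delta_pos":[0,0,0],"yaw":0},{"delta_pos":[0,0,3],"yaw":0},{"delta_pos":[0,0,4],"yaw":0},{"delta_pos":[0,0,4],"yaw":0},{"delta_pos":[0,-3.7,0],"yaw":0.12},{"delta_pos":[0,-3.7,0],"yaw":0.12},{"delta_pos":[0,-3.7,0],"yaw":0.12},{"delta_pos":[0,-3.7,0],"yaw":0.12},{"delta_pos":[0,-3.7,0],"yaw":0.12}]' -0.4; python3 -m handwheel '[{"delta_pos":[0,-4,0],"yaw":0.12},{"delta_pos":[0,-4,0],"yaw":0.12},{"delta_pos":[0,-4,0],"yaw":0.12},{"delta_pos":[0.4,-4,0],"yaw":0.12},{"delta_pos":[0.4,-4,0],"yaw":0.12},{"delta_pos":[0.4,-3.6,0],"yaw":0.12},{"delta_pos":[0,0,0],"yaw":0.12},{"delta_pos":[0,0,0],"yaw":0}]' 0; python3 w.py w8; python3 r.py | grep top;python3 - <<'E'
from h import *
im=cam('top'); c=im['color'][150:290,150:400]; cv2.imwrite('pics/t2.png',cv2.resize(c,None,fx=3,fy=3,interpolation=2)[...,::-1])
E
```

```text
clock: 19.47
eef_pos: [519.3, -59.2, 169.8]
tool_rot: [3.141, 0.005, -0.874]
force: [0.5, 0.5, -1.3]
width: 25.9
gripper_force: 0.0
clock: 20.13
eef_pos: [530.4, -297.4, 169.4]
tool_rot: [3.14, 0.006, -0.043]
force: [-0.7, 1.3, 0.1]
width: 42.7
gripper_force: 0.0
20.1833 [ 530.9 -294.6  169.3] [-3.1  0.  -0. ] 42.80488215534305 [ 0.2  0.6 -0.9]
red px [152.5  53. ] area 2147 ztop 75.9 rect [ 638.3 -226.3] [37.5 37.6] ang 34 circ [ 638.3 -226. ] 19.3
brass px [216.6  57.1] area 349 ztop 34.9 rect [ 639.7 -266.7] [74.7  5.9] ang 3 circ [ 639.6 -265.1] 37.4
brass px [257.2 176.8] area 628 ztop 15.6 rect [ 529.9 -295.3] [28.2 27.9] ang 87 circ [ 529.8 -295.6] 14.6
brass px [416.2 225.8] area 1319 ztop 24.3 rect [ 473.  -456.4] [98.3 17.5] ang 32 circ [ 471.8 -454.6] 49.5
top red [563.8 308.5] r 80.3 562 z 50.0
top white [551.8 128.7] r 80.1 532 z 50.4
top panrim [552.2 124.3] r 67.5 183 z 99.3
top handle [431.6 125.3  98.4] yaw 0.003 x 381.47870701860546 467.5052650507316
top mush z [73.3 75.  76.4 78.5]
```

View pics/t2.png

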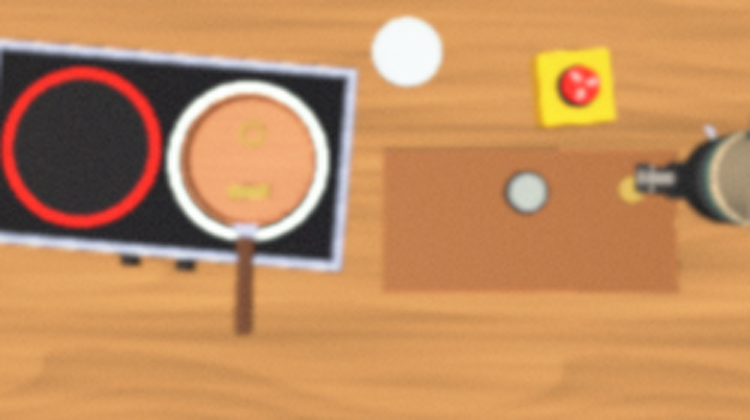

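Ring (px 252,133) and bar (248,190) lie in the pan, so the disc is next.

```bash
python3 -m handwheel '[{"delta_pos":[0,0,-3],"yaw":0},{"delta_pos":[0,0,-3],"yaw":0},{"delta_pos":[0,0,-3],"yaw":0},{"delta_pos":[0,0,-3],"yaw":0},{"delta_pos":[0,0,-2],"yaw":0},{"delta_pos":[0,0,-1],"yaw":0},{"delta_pos":[0,0,-0.5],"yaw":0},{"delta_pos":[0,0,0],"yaw":0},{"delta_pos":[0,0,0],"yaw":0}]'
```

```text
clock: 21.13
eef_pos: [532.5, -293.9, 15.5]
tool_rot: [3.14, 0.004, -0.041]
force: [0.1, 0.2, -0.2]
width: 42.4
gripper_force: 0.0
```

```bash
python3 -m handwheel '[{"delta_pos":[-0.2,-0.1,-0.4],"yaw":0},{"delta_pos":[0,0,-0.4],"yaw":0},{"delta_pos":[0,0,0],"yaw":0}]'; python3 -m handwheel '[{"delta_pos":[0,0,0],"yaw":0},{"delta_pos":[0,0,0],"yaw":0},{"delta_pos":[0,0,0],"yaw":0},{"delta_pos":[0,0,0],"yaw":0},{"delta_pos":[0,0,1.5],"yaw":0},{"delta_pos":[0,0,3],"yaw":0},{"delta_pos":[0,0,3.5],"yaw":0},{"delta_pos":[0,0,3.5],"yaw":0},{"delta_pos":[0,0,3],"yaw":0},{"delta_pos":[0,0,0],"yaw":0}]' -1
```

```text
clock: 21.38
eef_pos: [529.4, -295.1, 6.6]
tool_rot: [3.141, 0.005, -0.042]
force: [0.1, -0.2, -0.2]
width: 42.9
gripper_force: 0.0
clock: 22.22
eef_pos: [533.3, -297.0, 157.7]
tool_rot: [3.136, -0.005, -0.041]
force: [0.4, -0.6, -0.3]
width: 26.9
gripper_force: 59.1
```

```bash
python3 -m handwheel '[{"delta_pos":[0.2,2.5,0],"yaw":0},{"delta_pos":[0.2,3.7,0],"yaw":0},{"delta_pos":[0.2,3.8,0],"yaw":0},{"delta_pos":[0.2,3.8,0],"yaw":0},{"delta_pos":[0.2,3.8,0],"yaw":0},{"delta_pos":[0.2,3.8,0],"yaw":0},{"delta_pos":[0.2,3.8,0],"yaw":0},{"delta_pos":[0.2,3.8,0],"yaw":0},{"delta_pos":[0.2,3.8,0],"yaw":0},{"delta_pos":[0.2,3.8,0],"yaw":0}]'; python3 -m handwheel '[{"delta_pos":[0,3.5,0],"yaw":0},{"delta_pos":[0,2.2,0],"yaw":0},{"delta_pos":[0,0,0],"yaw":0},{"delta_pos":[0,0,0],"yaw":0}]'
```

```text
clock: 23.05
eef_pos: [549.2, 73.0, 151.0]
tool_rot: [3.141, 0.006, -0.041]
force: [1.0, 0.7, -0.2]
width: 26.8
gripper_force: 59.2
clock: 23.38
eef_pos: [549.1, 130.1, 150.8]
tool_rot: [3.141, 0.006, -0.037]
force: [0.3, -0.8, -0.8]
width: 26.8
gripper_force: 59.2
```

```bash
python3 -m handwheel '[{"delta_pos":[0,-0.2,-3],"yaw":0},{"delta_pos":[0,0,-2.8],"yaw":0},{"delta_pos":[0,0,-1.7],"yaw":0},{"delta_pos":[0,0,-0.8],"yaw":0},{"delta_pos":[0,0,0],"yaw":0},{"delta_pos":[0,0,0],"yaw":0}]'; python3 -m handwheel '[{"delta_pos":[0,0,0],"yaw":0},{"delta_pos":[0,0,0],"yaw":0},{"delta_pos":[0,0,0],"yaw":0},{"delta_pos":[0,0,3],"yaw":0},{"delta_pos":[0,0,4],"yaw":0},{"delta_pos":[0,0,4],"yaw":0},{"delta_pos":[-3.8,0,0],"yaw":0},{"delta_pos":[-3.8,0,0],"yaw":0},{"delta_pos":[-3.8,0,0],"yaw":0},{"delta_pos":[-0.5,0,0],"yaw":0}]' 0; python3 w.py w9; python3 r.py
```

```text
clock: 23.88
eef_pos: [549.9, 125.0, 68.5]
tool_rot: [3.141, 0.006, -0.043]
force: [0.4, 0.0, 0.7]
width: 27.0
gripper_force: 59.2
clock: 24.72
eef_pos: [422.3, 125.4, 178.7]
tool_rot: [3.14, 0.014, -0.039]
force: [-1.6, -0.1, -0.5]
width: 43.0
gripper_force: 0.0
24.7667 [425.5 125.9 179. ] [ 3.1  0.  -0. ] 42.65159377235728 [-1.3 -0.2 -0.8]
pan px [251.8 125.5] area 6143 ztop 99.0 rect [466.4 129. ] [138.6 179.3] ang 88 circ [479.2 128.5] 103.1
wrist red [563.5 307.1] r 78.2 2250 z 49.9
wrist white [555.4 128.5] r 82.2 1900 z 49.7
wrist panrim [552.4 125.6] r 66.5 2285 z 98.8
wrist handle [427.6 127.1  97.6] yaw -0.011 x 380.07623592016967 469.9888026108464
top red [563.7 308.5] r 80.3 567 z 50.2
top white [551.9 128.8] r 80.1 535 z 50.1
top panrim [552.2 124.4] r 67.5 179 z 99.3
top mush z [72.6 74.3 76.1 78. ]
side red [564.5 309.2] r 80.2 569 z 50.5
side white [552.4 129.6] r 80.0 212 z 50.0
side panrim [554.  130.6] r 67.5 227 z 98.5
side handle [425.8 133.1  96.2] yaw -0.017 x 380.0482100500674 469.9969768301202
side mush z [67.  72.7 74.6 76.4]
```

View pics/w9.png

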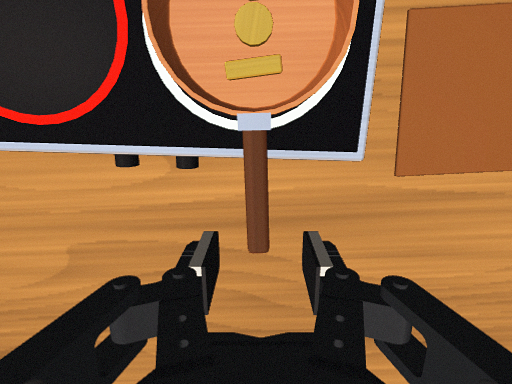

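Disc and bar are visible in the pan and the handle is centred between the open fingers. Next I'll grip the handle.

```bash
python3 -m handwheel '[{"delta_pos":[0.2,0.1,-3],"yaw":0.02},{"delta_pos":[0,0,-3],"yaw":0},{"delta_pos":[0,0,-2.5],"yaw":0},{"delta_pos":[0,0,-1.5],"yaw":0},{"delta_pos":[0,0,-0.3],"yaw":0},{"delta_pos":[0,0,0],"yaw":0},{"delta_pos":[0,0,0],"yaw":0}]'; python3 -m handwheel '[{"delta_pos":[0,0,0],"yaw":0},{"delta_pos":[0,0,0],"yaw":0},{"delta_pos":[0,0,0],"yaw":0},{"delta_pos":[0,0,0],"yaw":0},{"delta_pos":[0,0,0],"yaw":0}]' -1
```

```text
clock: 25.5
eef_pos: [434.0, 127.2, 75.7]
tool_rot: [3.141, 0.004, -0.022]
force: [0.7, 0.6, -0.8]
width: 42.6
gripper_force: 0.0
clock: 25.92
eef_pos: [433.7, 127.7, 76.6]
tool_rot: [-3.141, 0.003, -0.02]
force: [0.5, 0.0, 5.2]
width: 16.6
gripper_force: 59.9
```

```bash
python3 -m handwheel '[{"delta_pos":[0.05,0.5,0],"yaw":0},{"delta_pos":[0.05,1,0],"yaw":0},{"delta_pos":[0.08,1.3,0],"yaw":0},{"delta_pos":[0.08,1.3,0],"yaw":0},{"delta_pos":[0.08,1.3,0],"yaw":0},{"delta_pos":[0.08,1.3,0],"yaw":0},{"delta_pos":[0.08,1.3,0],"yaw":0},{"delta_pos":[0.08,1.3,0],"yaw":0},{"delta_pos":[0.08,1.3,0],"yaw":0},{"delta_pos":[0.08,1.3,0],"yaw":0}]'
```

```text
clock: 26.75
eef_pos: [440.4, 242.0, 76.4]
tool_rot: [3.137, 0.006, -0.028]
force: [0.3, -11.3, 7.8]
width: 16.8
gripper_force: 60.4
```

```bash
python3 -m handwheel '[{"delta_pos":[0.08,1.3,0],"yaw":0},{"delta_pos":[0.08,1.3,0],"yaw":0},{"delta_pos":[0.08,1.3,0],"yaw":0},{"delta_pos":[0.08,1.2,0],"yaw":0},{"delta_pos":[0.05,0.9,0],"yaw":0},{"delta_pos":[0,0.3,0],"yaw":0},{"delta_pos":[0,0,0],"yaw":0},{"delta_pos":[0,0,0],"yaw":0}]'; python3 r.py
```

```text
clock: 27.42
eef_pos: [444.7, 306.7, 76.6]
tool_rot: [3.139, 0.004, -0.025]
force: [-0.2, -5.9, 6.1]
width: 16.8
gripper_force: 60.2
wrist red [569.4 306.8] r 86.0 1242 z 49.6
wrist white [540.7 147.4] r 59.6 2750 z 49.6
wrist panrim [560.9 302.3] r 64.7 7231 z 98.8
wrist handle [445.  304.   97.4] yaw 0.002 x 407.1648336526964 469.99979560579754
top red [564.2 309.4] r 81.3 428 z 50.3
top white [551.4 128.9] r 80.0 575 z 50.1
top panrim [562.6 301.2] r 68.2 214 z 99.2
top handle [417.2 302.6  97.8] yaw -0.093 x 390.52729777206366 467.5297179033472
top mush z [74.3 75.8 76.8 78.9]
side red [564.6 309.4] r 80.1 366 z 50.9
side white [552.2 129.7] r 79.9 272 z 50.2
side panrim [563.3 306.6] r 67.2 300 z 98.8
side handle [423.1 313.2  96.3] yaw 0.037 x 384.4864623018302 469.7136903345333
side mush z [68.1 72.6 74.5 76.4]
```

```bash
python3 -m handwheel '[{"delta_pos":[0.1,0.25,0],"yaw":0},{"delta_pos":[0,0.25,0],"yaw":0},{"delta_pos":[0,0,0],"yaw":0},{"delta_pos":[0,0,0],"yaw":0},{"delta_pos":[0,0,0],"yaw":0},{"delta_pos":[0,0,0],"yaw":0}]'; python3 r.py | grep -E "panrim|top mush"
```

```text
clock: 28.07
eef_pos: [444.7, 309.2, 76.4]
tool_rot: [3.136, 0.007, -0.027]
force: [-1.9, -10.2, 8.6]
width: 17.1
gripper_force: 60.6
wrist panrim [561.  304.1] r 64.7 7273 z 98.8
top panrim [562.7 303.1] r 68.0 214 z 99.6
top mush z [71.9 74.  75.5 78. ]
side panrim [563.2 308.2] r 67.3 305 z 99.0
```

```bash
python3 -m handwheel '[{"delta_pos":[0,0,0],"yaw":0},{"delta_pos":[0,0,0],"yaw":0},{"delta_pos":[0,0,0],"yaw":0},{"delta_pos":[0,0,3],"yaw":0},{"delta_pos":[0,0,4],"yaw":0},{"delta_pos":[0,0,4],"yaw":0},{"delta_pos":[0,0,2],"yaw":0},{"delta_pos":[0,0,0],"yaw":0},{"delta_pos":[0,0,0],"yaw":0}]' 0; python3 w.py w10; python3 r.py | grep -E "panrim|top mush"
```

```text
clock: 28.97
eef_pos: [445.1, 315.3, 206.7]
tool_rot: [-3.139, 0.003, -0.02]
force: [-0.0, -0.7, -1.0]
width: 42.5
gripper_force: 0.0
29.0167 [444.2 314.6 205.3] [-3.1  0.  -0. ] 43.07689303960342 [-1.  -0.1 -0.7]
brass px [ 10.2 175. ] area 586 ztop 23.8 rect [448.3 592.3] [57.1 20. ] ang 10 circ [448.7 591.8] 29.5
brass px [ 34.2 228.3] area 653 ztop 23.7 rect [380.6 578.9] [53.4 20.3] ang 11 circ [380.9 578.7] 28.0
pan px [270.9 125.2] area 5375 ztop 99.0 rect [487.4 305.7] [138.8 200.2] ang 89 circ [497.7 305.5] 110.7
wrist panrim [563.1 304. ] r 66.5 2255 z 98.8
top panrim [562.9 303. ] r 68.0 215 z 99.1
top mush z [74.  75.4 76.6 78.1]
side panrim [563.4 308.5] r 67.2 306 z 98.7
```

View pics/w10.png

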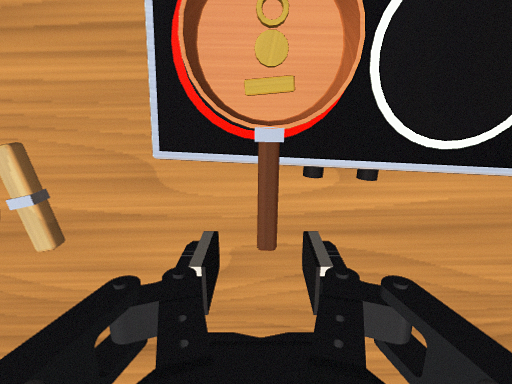

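All three castings lie in the pan (ring 272,10; disc 271,47; bar 270,85), and the pan is within 5 mm of the red ring's centre. The mushroom comes next.

```bash
python3 -m handwheel '[{"delta_pos":[1.4,-3.85,0],"yaw":0.08},{"delta_pos":[1.4,-3.85,0],"yaw":0.08},{"delta_pos":[1.4,-3.85,0],"yaw":0.08},{"delta_pos":[1.4,-3.85,0],"yaw":0.08},{"delta_pos":[1.4,-3.85,0],"yaw":0.08},{"delta_pos":[1.4,-3.85,0],"yaw":0},{"delta_pos":[1.4,-3.85,0],"yaw":0},{"delta_pos":[1.4,-3.85,0],"yaw":0},{"delta_pos":[1.4,-3.85,0],"yaw":0},{"delta_pos":[1.4,-3.85,0],"yaw":0}]' 0.5; python3 -m handwheel '[{"delta_pos":[1.4,-3.85,0],"yaw":0},{"delta_pos":[1.4,-3.85,0],"yaw":0},{"delta_pos":[1.3,-3.85,0],"yaw":0},{"delta_pos":[1.3,-3.85,0],"yaw":0},{"delta_pos":[0,0,-3],"yaw":0},{"delta_pos":[0,0,0],"yaw":0},{"delta_pos":[0,0,0],"yaw":0},{"delta_pos":[0,0,0],"yaw":0}]'; python3 w.py w11
```

```text
clock: 30.0
eef_pos: [584.3, -72.8, 203.9]
tool_rot: [-3.141, 0.008, 0.379]
force: [0.9, 0.8, 0.1]
width: 64.2
gripper_force: 0.0
clock: 30.67
eef_pos: [638.7, -223.2, 174.9]
tool_rot: [-3.14, 0.006, 0.381]
force: [0.1, -0.6, -0.6]
width: 63.7
gripper_force: 0.0
30.7167 [ 639.3 -223.2  175.8] [-3.1  0.   0.4] 63.77133457109381 [ 1.3  0.6 -0.5]
red px [260.8 189.4] area 1506 ztop 75.6 rect [ 639.5 -224.3] [39.6 37.9] ang 75 circ [ 640.7 -224.2] 20.7
brass px [244.9  18.8] area 1316 ztop 18.9 rect [ 765.8 -153.9] [91.9 14.9] ang 90 circ [ 762.9 -153.9] 46.1
brass px [271.4 137.8] area 254 ztop 34.5 rect [ 679.3 -220.2] [ 3.9 74.2] ang 6 circ [ 677.5 -220.4] 37.1
brass px [388.  366.5] area 302 ztop 24.2 rect [ 479.3 -453.8] [62.2 15.9] ang 29 circ [ 481.2 -457.2] 31.4
```

```bash
python3 -m handwheel '[{"delta_pos":[0,-0.15,-3],"yaw":0},{"delta_pos":[0,0,-3],"yaw":0},{"delta_pos":[0,0,-2.5],"yaw":0},{"delta_pos":[0,0,-1.8],"yaw":0},{"delta_pos":[0,0,-0.8],"yaw":0},{"delta_pos":[0,0,0],"yaw":0},{"delta_pos":[0,0,0],"yaw":0},{"delta_pos":[0,0,0],"yaw":0}]'
```

```text
clock: 31.38
eef_pos: [640.2, -226.5, 66.5]
tool_rot: [3.139, 0.003, 0.38]
force: [0.3, -0.3, 0.0]
width: 64.1
gripper_force: 0.0
```

```bash
python3 -m handwheel '[{"delta_pos":[-0.05,0.05,-0.5],"yaw":0},{"delta_pos":[0,0,-0.3],"yaw":0},{"delta_pos":[0,0,0],"yaw":0},{"delta_pos":[0,0,0],"yaw":0}]'; python3 -m handwheel '[{"delta_pos":[0,0,0],"yaw":0},{"delta_pos":[0,0,0],"yaw":0},{"delta_pos":[0,0,0],"yaw":0},{"delta_pos":[0,0,0],"yaw":0}]' -1
```

```text
clock: 31.72
eef_pos: [638.1, -225.9, 56.5]
tool_rot: [3.141, 0.006, 0.379]
force: [0.2, 0.6, -0.5]
width: 64.1
gripper_force: 0.0
clock: 32.05
eef_pos: [637.7, -224.5, 57.1]
tool_rot: [-3.14, 0.006, 0.379]
force: [-2.0, 3.0, 5.9]
width: 38.1
gripper_force: 60.0
```

Gripped, so I'll turn clockwise while rising about 11.4 mm/rad.

```bash
python3 -m handwheel '[{"delta_pos":[0,0,0.07],"yaw":-0.06},{"delta_pos":[0,0,0.11],"yaw":-0.1},{"delta_pos":[0,0,0.11],"yaw":-0.1},{"delta_pos":[0,0,0.11],"yaw":-0.1},{"delta_pos":[0,0,0],"yaw":0}]'; python3 -m handwheel '[{"delta_pos":[0,0,0.11],"yaw":-0.1},{"delta_pos":[0,0,0.11],"yaw":-0.1},{"delta_pos":[0,0,0.11],"yaw":-0.1},{"delta_pos":[0,0,0.07],"yaw":-0.06},{"delta_pos":[0,0,0],"yaw":0},{"delta_pos":[0,0,0],"yaw":0}]'
```

```text
clock: 32.47
eef_pos: [637.6, -224.3, 61.2]
tool_rot: [-3.14, 0.007, 0.016]
force: [-2.6, 2.4, 5.9]
width: 38.1
gripper_force: 60.1
clock: 32.97
eef_pos: [637.7, -224.3, 65.1]
tool_rot: [-3.141, 0.008, -0.339]
force: [-3.9, 3.8, 7.2]
width: 38.0
gripper_force: 60.4
```

```bash
python3 -m handwheel '[{"delta_pos":[0,0,0.02],"yaw":-0.03},{"delta_pos":[0,0,0],"yaw":0},{"delta_pos":[0,0,0],"yaw":0}]'; python3 -m handwheel '[{"delta_pos":[0,0,0],"yaw":0},{"delta_pos":[0,0,0],"yaw":0},{"delta_pos":[0,0,0],"yaw":0},{"delta_pos":[0,0,0],"yaw":0},{"delta_pos":[0,0,2],"yaw":0},{"delta_pos":[0,0,4],"yaw":0},{"delta_pos":[0,0,4],"yaw":0},{"delta_pos":[0,0,4],"yaw":0},{"delta_pos":[0,0,0],"yaw":0},{"delta_pos":[0,0,0],"yaw":0}]' 0.5; python3 w.py w12; python3 r.py
```

```text
clock: 33.22
eef_pos: [637.7, -224.3, 65.1]
tool_rot: [-3.14, 0.008, -0.368]
force: [-1.9, 3.0, 6.0]
width: 37.9
gripper_force: 60.5
clock: 34.05
eef_pos: [640.0, -227.0, 207.9]
tool_rot: [3.141, -0.001, -0.371]
force: [-0.1, -0.2, -0.9]
width: 64.0
gripper_force: 0.0
34.1 [ 638.5 -226.1  205.4] [ 3.1  0.  -0.4] 64.0935894586876 [-0.4 -0.3 -1.5]
red px [258.1 185.5] area 1189 ztop 83.5 rect [ 639.2 -225.8] [37.5 37.9] ang 68 circ [ 640.4 -225.4] 20.0
brass px [150.4  84.1] area 1081 ztop 18.8 rect [ 765.4 -152.8] [95.2 13.8] ang 90 circ [ 764.7 -152.8] 47.6
brass px [244. 139.] area 152 ztop 33.9 rect [ 679.4 -223.8] [ 3.  74.1] ang 4 circ [ 677.9 -223.9] 37.1
brass px [489.4 227.9] area 724 ztop 24.1 rect [ 478.9 -452.4] [86.2 16.8] ang 32 circ [ 475.8 -447.5] 43.1
pan px [35.5 16.5] area 2002 ztop 105.1 rect [ 822.1 -128.7] [75.9 17.3] ang 90 circ [ 815.1 -128.7] 37.9
wrist red 0
wrist white [599.5  80.3] r 20.0 177 z 49.8
wrist panrim 0
wrist mush z [82.5 82.9 83.3 83.8]
top red [564.1 309.9] r 81.4 412 z 50.2
top white [551.4 128.9] r 79.9 547 z 50.1
top panrim [563. 303.] r 68.1 214 z 99.3
top handle [429.9 305.4  98.9] yaw -0.039 x 390.80990065783965 467.56886489755493
top mush z [81.6 83.3 84.4 86.2]
side red [564.6 309.3] r 80.2 360 z 50.8
side white [552.3 129.8] r 79.9 276 z 50.2
side panrim [563.4 308.2] r 67.2 293 z 98.9
side handle [428.4 313.7  96.9] yaw -0.034 x 384.2538929111284 469.76924457982096
side mush z [75.8 80.2 82.4 84.6]
```

View pics/w12.png

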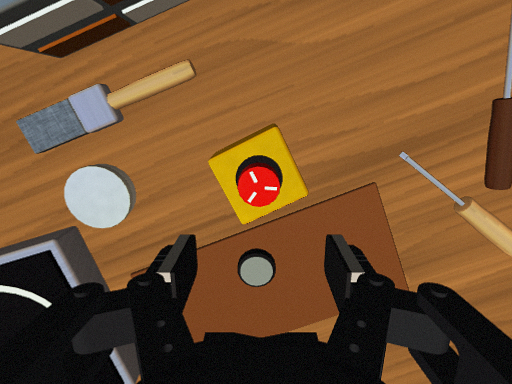

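Run:
```python
import cv2,numpy as np
for f,c,yaw in [('w2',(229.5,89.1),0.044),('w12',(258.1,185.5),-0.371),('w11',(260.8,189.4),0.381)]:
    h=cv2.cvtColor(cv2.imread(f'pics/{f}.png'),cv2.COLOR_BGR2HSV).astype(int)
    v,u=np.nonzero((h[...,1]<110)&(h[...,2]>150)); k=np.hypot(u-c[0],v-c[1])<19; u,v=u[k],v[k]
    u0,v0=c
    a=np.arctan2(-(v-v0),u-u0); w=np.hypot(u-u0,v-v0)
    print(f,len(u),np.angle((w*np.exp(3j*a)).sum())/3 - np.pi/2*0+yaw)
```

```text
w2 136 -0.4183038820851817
w12 120 -0.4359321905441839
w11 128 0.2657872289092681
```

The spoke angle is back to its starting value (-0.44 against -0.42 rad) and the top is at 83.5 mm, so the mushroom is fully up. Handing in.

```bash
python3 -c "
from cell import ctrl
print(ctrl.finish_job())"
```

```text
the job is handed in; nothing more can be done
None
```

The job is handed in (no verdict came back): by my last measurements the ring, disc and bar are in the pan, the pan stands about 4 mm off the red ring's centre, and the mushroom is fully up again.

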